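# Tuck a stencil plate under the hold-down leaf of a stamping board and hold it flat

## Task

On the stamping board of this dispensary counter, first slide the side fence by its blue grip until its right-hand face lines up with the red mark. Then take the yellow stencil plate by its black rib, lay it squarely on the black sprung bed with its left end up against the fence (without shifting the fence) and tuck its far edge about 25 mm under the lapped steel leaf without lifting the leaf. Finish holding: keep hold of the plate and press it flat on the bed with about 10 N, without ever bearing down hard; leave the carton, jar and hand stamp where they are.

Things in the scene. Friction and masses are not known exactly. Their poses are not given: they have to be found in the camera images.
- board: Fixed stamping board: plywood base 12 mm thick (x -170 to 150, y -145 to 185 mm in its frame). Origin on the counter, under the base; x points away from the robot to the leaf, y left, z up. Fence track along y at x = -125 mm; black bed in the middle; steel leaf over the bed's far end; two hinge posts (x 124 to 146, y -139 and 155 mm, 48 mm high).
- lap_edge (a point): Middle of the near edge of the closed steel leaf (board frame x 58, y 8, z 35 mm; fixed to the board, axes as the board's). The leaf is a sheet 276 mm wide (y), 4 mm thick, running from here 77 mm in +x to its hinge. Its underside is 9 mm above the unloaded bed; its first 10 mm flare upwards, at most 45 mm above the counter.
- leaf (a joint): Hinge of the leaf along its far side: 0 = lying closed on its stop, grows as the near edge is lifted (0.1 rad is about 7 mm at the edge). It swings freely and falls back by its weight.
- bed (a joint): Downward travel (m) of the sprung black bed, which spans x -90 to 135, y -132 to 148 mm of the board: 0 = unloaded, top 26 mm above the counter; at most 0.006. It starts to sink at a push of 3 N, then gives 1 mm for every 2.5 N: a push of 10 N sinks it about 3 mm.
- fence (a joint): Position of the fence along its track in m, grows to the left (+y of the board), range 0 to 0.165; stiff track (about 3 N to move), stays where it is left.
- fence_grip (a point): Centre of the fence's upright blue grip, 30 (x) x 14 (y) x 40 (z) mm, spanning 32 to 72 mm above the counter, standing on an aluminium carriage 38 x 40 mm whose top is 32 mm above the counter. Axes as the board's.
- fence_face (a point): Point on the right-hand (-y) face of the fence, half-way along it; lies 20 mm to the right (-y) of the grip's centre. The fence is a bar 8 mm thick in y, from the carriage out over the bed to x = 35 mm in the board's frame, top 41 mm above the counter. Axes as the board's.
- mark: Red line, 24 x 5 mm, on the near margin of the board beside the track (board x = -158 mm, 12 mm above the counter); its origin is the middle of the line. The fence's face (also a black pointer on the carriage) must come level with it along the board's y. Axes as the board's.
- plate_grip (a point): Grasp point of the plate: over its centre, 29 mm above its underside. The plate is a yellow sheet 110 (x) x 120 (y) x 5 mm with an upright black rib on its centre, 40 (x) x 14 (y) mm, 5 to 45 mm above the underside; about 0.2 kg, balanced under the rib. Axes along its sides; same turned half round. Starts flat on the counter right of the board.
- carton: Red medicine carton 55 x 85 x 32 mm, a bystander; origin under its centre.
- jar: Amber jar, 56 mm diameter, 85 mm high, a bystander; origin under its centre.
- stamp: Wooden hand stamp 36 x 50 mm, 54 mm high, a bystander; origin under its centre.
Things that resemble listed ones, but are neither listed nor needed, are in the scene too. There is more than one size of the part that bears plate_grip; the job needs the middle-sized.

How it is judged:
By the outcome, as a careful person would: the job done as asked, in the order asked, and still so for the second after the job is handed in, while the arm keeps its last pose, push and grip.
It also fails if it takes over 64 s, if anything falls off the work surface, if the arm or the gripper's body presses on something with over 40 N, if the wrist force passes 120 N, or if a joint passes its speed limit or range.

## Robot

A 6-joint arm with a two-finger parallel gripper is mounted at the origin on the work surface. World frame = base frame: x ahead of the robot, y to its left, z up, the work surface at z = 0. Lengths are in m, angles in rad, forces in N, time in s.
With the tool pointing down it reaches from about 0.4 to 0.825 m from the base axis. Payload 7 kg.
Tool frame: the origin (TCP) lies midway between the tips of the shut fingers; the grasp point (between the pads) lies 19 mm behind it; z points along the fingers, y is the line along which they close (so a half turn about z gives the same grasp; the last joint's range is limited). The gripper opens to 88 mm and grips with 3 to 60 N. Pads are 19 mm wide; open, the fingers measure 130 mm over their backs; the gripper's body (78 mm by 193 mm) begins 47 mm behind the grasp point.
Start: joints at [1.406, 0.359, 0.012, 0, -1.224, -0.288], TCP at [0.295, 0.607, 0.199] pointing down, gripper open.
Joint ranges: [-3.07, 3.07], [-1.43, 2.12], [-1.02, 1.25], [-3.03, 1.67], [-3.05, -0], [-3.03, 3.03]. Speed limits (rad/s): [2.39, 2.39, 3.01, 3.14, 3.14, 3.14].

## Interface

Orientations are given as [roll, pitch, yaw] about the fixed x, y, z axes, in that order (R = Rz(yaw) Ry(pitch) Rx(roll)).
In Python, from station import arm, grab_frame, camera_params, spot_in gives the robot as it stands.
- The arm moves only by the shell command python3 -m jog 'ROWS' [FORCE]. ROWS is JSON, a list that holds one entry, the list of rows, each a list of 7 numbers: the shift along the tool's x, y, z in mm, then the turn, a rotation vector about the tool's x, y, z in rad, then the finger opening in mm, from 0 to 87.6. In form: [[[x, y, z, wx, wy, wz, fingers], ...]]. A call has 1 to 20 rows; each row is the pose to reach, as a shift and turn from the pose commanded when the call began, along the tool's axes at that moment; what a row does not reach only later rows make up. A row lasts 1/8 s, in which the tool goes at most 62.5 mm and 10.7 degrees, less where a joint would pass 70% of its speed; a pose out of reach is approached as far as the arm can. A call with a gripper value outside its range is refused whole. The fingers move at their own pace and stop on an object; FORCE is the grip in N (left out, the last holds). Time passes only in rows, so rows that repeat a pose let the fingers close. It gives the time, the measured TCP pose, the force, the opening and the grip force at its end, in the units of the state.
- arm.get_state(): the state, without advancing time (a new reading comes with each control period).
- grab_frame(name): name is "scene" or "side" or "wrist"; returns (picture, depth): 480x640x3 uint8, blue, green, red; 480x640 float32, m along the optical axis (not along the pixel's ray), 0 where there is no reading.
- camera_params(name): a dict with "mtx" (3x3 intrinsics, pixels), "k1" (the pictures are not rectified: a ray, as slopes to the right and down, at radius r is drawn at 1 + k1 r^2 times it, then the intrinsics apply), "R" (3x3) and "t" (3): a world point X has camera coordinates R X + t. Camera axes: x right, y down, z forward; pixel columns grow to the right and rows downward; lengths in m; the calibration is good to about 2 mm. A picture is of the moment at which its call begins: read the wrist's pose just before it. camera_params takes no time and is no camera call; for the wrist camera it gives the pose at the moment of the call.
- arm.job_done(): hands the job in; it is judged then, once.
Trained networks look in the newest picture that a camera, given by its name, has taken for a name from the list of things; names that differ only in an ending like _2 or _b are one class to them, and where a whole thing is asked for, a point or a joint stands for the part that bears it (a point fixed in the world has none). Each returns a list of dicts, best first, with "confidence" (0 to 1); they miss things now and then, are a little off and sometimes report something else, mostly with a low value. They report only what shows in the picture. A call takes as long as a camera call. They do not tell look-alikes from the thing itself.
- spot_in(query, camera): "uv" ([column, row] in pixels, amid what is visible of it).
The state is a dict: "t": time; "q": joint angles; "qd": joint speeds; "joint_efforts": joint torques, N m; "eef_pos": TCP position; "ee_rot": TCP orientation; "force": force on the tool from outside, world axes, zero at the start; "moment": the same for the moment, N m; "width": finger opening in m; "gripper_force": force on a finger pad.
Only numpy, scipy, OpenCV 4.12 (cv2) and the standard library are available. Lean on these libraries where they do the work, as an engineer would, in place of code of your own. Each camera call takes 0.05 s, during which the arm holds its last target. There are 200 camera calls.

## Working session

There is one attempt and no reset: what is moved stays moved. The work goes in short steps, Python scripts to look and compute and a shell command to move; the robot and the scene stay as the last step left them, time stands still between calls to the robot, and variables do not carry over. Pictures are saved under pics/ and viewed, at most 10 in all, crops included, and the job is handed in when it is done.

```bash
ls; mkdir -p pics; cat > h.py <<'E'
import numpy as np, cv2
from station import arm, grab_frame, camera_params, spot_in
def cam(n):
    p=camera_params(n); return {k:np.array(v,float) if k!='k1' else float(v) for k,v in p.items()}
def ray(p,uv):
    D=np.array([p['k1'],0,0,0,0.])
    x=cv2.undistortPoints(np.array([[uv]],float),p['mtx'],D)[0,0]
    d=p['R'].T@np.array([x[0],x[1],1.]); return -p['R'].T@p['t'], d
def onz(p,uv,z):
    o,d=ray(p,uv); return o+d*(z-o[2])/d[2]
def deproj(p,uv,dep):
    o,d=ray(p,uv); return o+d*dep
def proj(p,X):
    X=np.atleast_2d(np.array(X,float)); r=cv2.Rodrigues(p['R'])[0]
    return cv2.projectPoints(X,r,p['t'],p['mtx'],np.array([p['k1'],0,0,0,0.]))[0][:,0]
def tri(obs):
    A=np.zeros((3,3));b=np.zeros(3)
    for p,uv in obs:
        o,d=ray(p,uv); d=d/np.linalg.norm(d); M=np.eye(3)-np.outer(d,d); A+=M; b+=M@o
    return np.linalg.solve(A,b)
E
python3 - <<'E'
from h import *
s=arm.get_state(); print(s)
for n in('scene','side'):
    im,d=grab_frame(n); cv2.imwrite(f'pics/{n}0.png',im); np.save(f'pics/{n}0.npy',d)
    p=cam(n); print(n,(-p['R'].T@p['t']).round(3))
    for q in('board','fence_grip','plate_grip','mark','fence','leaf','bed','carton','jar','stamp'):
        try: print(q,[(np.round(r['uv']).tolist(),round(r['confidence'],2)) for r in spot_in(q,n)])
        except Exception as e: print(q,e)
E
```

```text
pics
{'t': 0.0, 'q': array([ 1.40611349e+00,  3.59410669e-01,  1.10815293e-02, -3.53552371e-04,
       -1.22409338e+00, -2.88086305e-01]), 'qd': array([-0.00022296, -0.00113178,  0.00197252,  0.00075568,  0.00047132,
        0.00110162]), 'joint_efforts': array([-1.41306173e-03, -5.82718527e+01,  2.93050110e+01,  6.99699014e+00,
        6.95468858e-03, -1.54247537e-04]), 'eef_pos': array([0.29508727, 0.60650182, 0.19851659]), 'ee_rot': array([ 3.13993904e+00, -1.43412169e-04, -4.52889433e-01]), 'force': array([0.45914406, 0.01353153, 0.44673774]), 'moment': array([ 0.04764695, -0.04239489, -0.01995558]), 'gripper_force': 0.0, 'width': 0.08776237029564932}
scene [1.256 0.249 0.94 ]
board [([413.0, 328.0], 0.57)]
fence_grip [([486.0, 290.0], 0.76)]
plate_grip [([246.0, 240.0], 0.87), ([278.0, 197.0], 0.79), ([234.0, 142.0], 0.78)]
mark []
fence [([483.0, 289.0], 0.87)]
leaf [([394.0, 356.0], 0.83), ([415.0, 328.0], 0.56)]
bed [([407.0, 313.0], 0.61)]
carton [([220.0, 314.0], 0.78)]
jar [([182.0, 269.0], 0.96), ([397.0, 352.0], 0.43), ([418.0, 330.0], 0.42)]
stamp [([331.0, 201.0], 0.96)]
side [0.242 0.615 0.889]
board [([234.0, 326.0], 0.58)]
fence_grip [([256.0, 363.0], 0.68)]
plate_grip [([430.0, 185.0], 0.97), ([362.0, 218.0], 0.78), ([309.0, 208.0], 0.72)]
mark [([237.0, 315.0], 0.39)]
fence [([260.0, 363.0], 0.57)]
leaf [([186.0, 300.0], 0.65)]
bed [([364.0, 253.0], 0.53)]
carton [([227.0, 202.0], 0.6)]
jar [([265.0, 167.0], 0.85)]
stamp [([366.0, 253.0], 0.67), ([227.0, 202.0], 0.34)]
```

View pics/scene0.png

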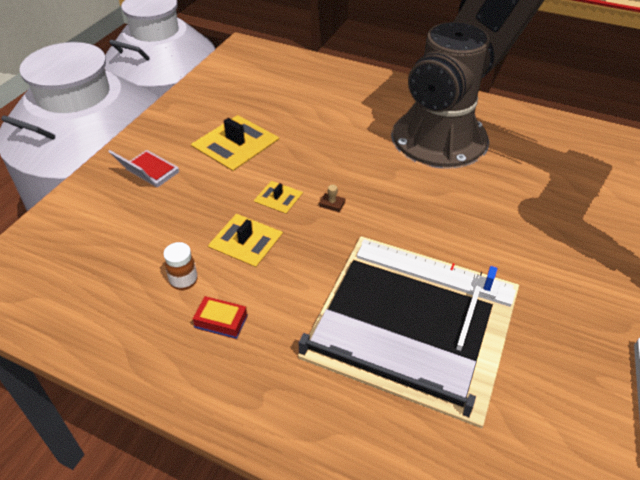

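View pics/side0.png

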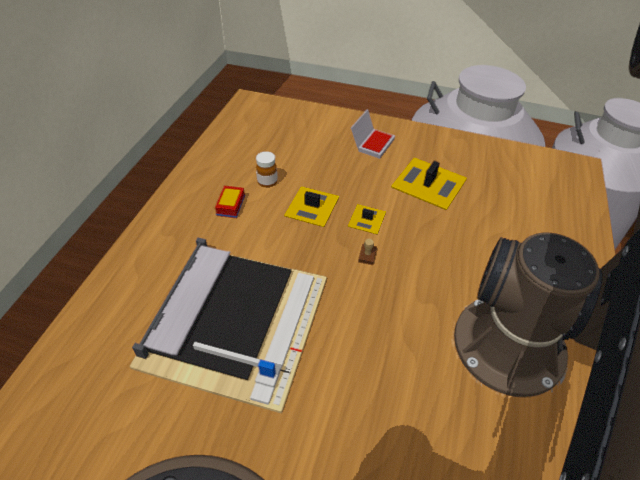

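Scene shows the board (near corners ~(360,240), (519,283)), fence grip (489,278), and a red mark (452,266). There are three yellow plates with a rib: large at scene (234,142), small at (278,197), and one at (246,240), which looks middle-sized. I'll measure their sizes next.

```bash
python3 - <<'E'
from h import *
S,D=cam('scene'),cam('side')
for n,a,b in [('mid',(246,240),(309,208)),('small',(278,197),(362,218)),('large',(234,142),(430,185)),('grip',(490,278),(267,369)),('mark',(452.5,266.5),(296,350)),('nl',(519,283),(282,404)),('nr',(360,240),(326,273)),('fl',(480,415),(134,366)),('stamp',(332,201),(368,252)),('jar',(181,268),(265,168)),('carton',(220,316),(229,201))]:
    print(n,tri([(S,a),(D,b)]).round(4))
im=cv2.imread('pics/scene0.png'); im2=cv2.imread('pics/side0.png')
for n,p,I in(('scene',S,im),('side',D,im2)):
    hsv=cv2.cvtColor(I,cv2.COLOR_BGR2HSV); m=cv2.inRange(hsv,(22,180,120),(34,255,255))
    k,l,st,c=cv2.connectedComponentsWithStats(cv2.morphologyEx(m,cv2.MORPH_CLOSE,np.ones((9,9))))
    for i in range(1,k):
        if st[i,4]>300:
            cs=cv2.findContours((l==i).astype('uint8'),0,2)[0][0][:,0]
            P=np.array([onz(p,u,0.005)[:2] for u in cs.astype(float)]); r=cv2.minAreaRect((P*1000).astype('float32'))
            print(n,c[i].round(),np.round(r[0],1),np.round(r[1],1),round(r[2],1))
L=[cv2.resize(im[100:260,180:310],None,fx=3,fy=3,interpolation=2), cv2.resize(im2[150:240,280:470],None,fx=2,fy=2,interpolation=2)]
o=np.zeros((480,780,3),'uint8'); o[:,:390]=L[0]; o[:180,395:775]=L[1]; cv2.imwrite('pics/crop1.png',o)
E
```

```text
mid [ 0.5271 -0.2571  0.002 ]
small [ 0.3849 -0.2562  0.0094]
large [ 0.2377 -0.4608 -0.0068]
grip [0.4498 0.2323 0.0527]
mark [0.419  0.1572 0.0152]
nl [0.4066 0.2807 0.0216]
nr [ 0.4218 -0.0459  0.0102]
fl [0.7107 0.2918 0.0151]
stamp [ 0.3438 -0.1429  0.012 ]
jar [ 0.6758 -0.3168  0.0452]
carton [ 0.7283 -0.1963  0.0192]
scene [235. 144.] [ 241.3 -457.7] [148.2 163.1] 74.9
scene [279. 198.] [ 376.3 -262.7] [83.2 75. ] 88.2
scene [247. 242.] [ 523.7 -263.5] [117.3 107.9] 87.5
scene [219. 312.] [ 711.1 -212. ] [38.2 58.5] 9.2
side [429. 184.] [ 243.3 -453.5] [157.2 165.8] 75.3
side [312. 207.] [ 522.9 -260.4] [123.9 111. ] 87.5
side [366. 219.] [ 374.5 -259.4] [87.3 78.2] 87.4
```

View pics/crop1.png

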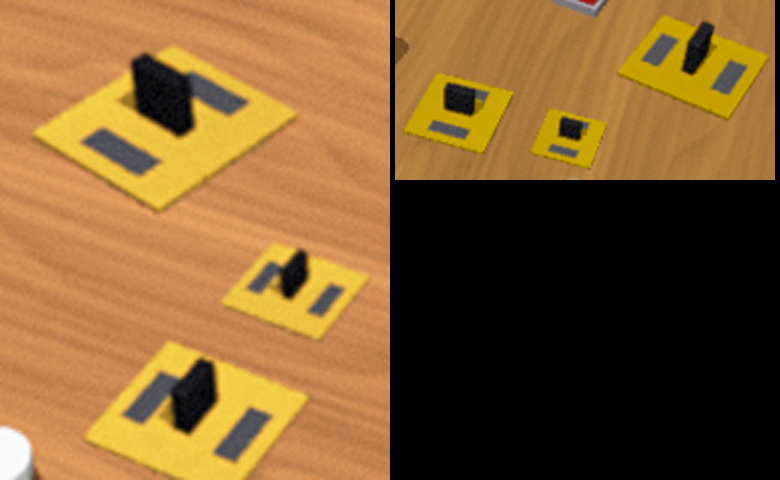

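The middle plate is scene (246,240) / side (310,207): it measures about 110-117 × 120 mm, against roughly 80 mm for the small one and 160 mm for the large one. The crop confirms it. Next is a wrist view over the fence.

```bash
cat >> h.py <<'E'
from scipy.spatial.transform import Rotation as Rn
def plan(pos,yaw_deg,s=None):
    s=s or arm.get_state(); R=Rn.from_euler('xyz',s['ee_rot']); T=Rn.from_euler('xyz',[np.pi,0,np.radians(yaw_deg)])
    print('at',np.round(s['eef_pos'],4),np.degrees(s['ee_rot']).round(2),'row mm',(R.inv().apply(np.array(pos)-s['eef_pos'])*1000).round(1),'rot',(R.inv()*T).as_rotvec().round(4))
E
python3 - <<'E'
from h import *
p=cam('wrist'); s=arm.get_state(); R=Rn.from_euler('xyz',s['ee_rot'])
print(R.inv().apply(-p['R'].T@p['t']-s['eef_pos']), (R.inv().as_matrix()@p['R'].T).round(2), p['mtx'])
plan((.43,.20,.25),2.4)
E
```

```text
[ 0.08233589  0.00090455 -0.18653713] [[ 0.   -0.95 -0.3 ]
 [ 1.    0.    0.  ]
 [-0.   -0.3   0.95]] [[336.25995642   0.         317.80616972]
 [  0.         336.25995642 239.42885527]
 [  0.           0.           1.        ]]
at [0.2953 0.6069 0.1994] [180.    -0.   -25.94] row mm [299.1 307.  -50.5] rot [ 0.     -0.     -0.4947]
```

```bash
python3 -m jog '[[[38,39,-50,0,0,-0.1,87],[80,82,-50,0,0,-0.2,87],[120,123,-50,0,0,-0.3,87],[160,164,-50,0,0,-0.4,87],[200,205,-50,0,0,-0.495,87],[240,246,-50,0,0,-0.495,87],[275,282,-50,0,0,-0.495,87],[299,307,-50,0,0,-0.495,87],[299,307,-50,0,0,-0.495,87],[299,307,-50,0,0,-0.495,87]]]' && python3 - <<'E'
from h import *
p=cam('wrist'); im,d=grab_frame('wrist'); cv2.imwrite('pics/w1.png',im); np.save('pics/w1.npy',d); import pickle; pickle.dump(p,open('pics/w1.pkl','wb'))
for q in ('fence_grip','mark'): print(q,spot_in(q,'wrist'))
s=arm.get_state(); print(s['t'],s['q'].round(2))
E
```

```text
t: 2.35
eef_pos: [0.43, 0.2002, 0.2496]
ee_rot: [-3.141, -0.0, 0.042]
force: [-0.2, -0.3, 0.7]
width: 0.0873
gripper_force: 0.0
fence_grip [{'uv': [302.2, 173.0], 'confidence': 0.65}]
mark []
2.5 [ 0.85 -0.01 -0.33 -0.   -1.25  0.76]
```

View pics/w1.png

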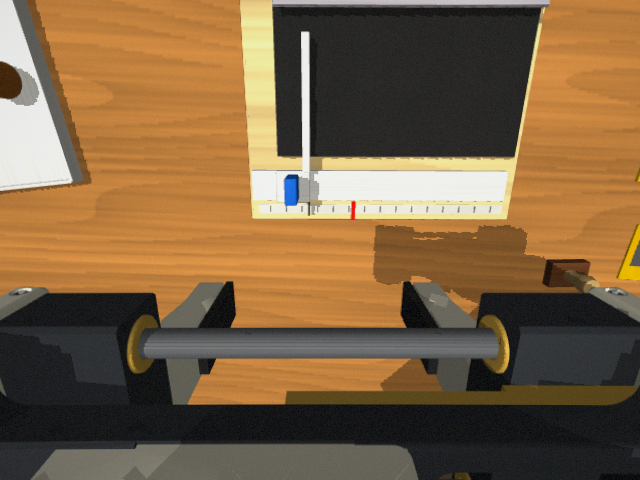

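Wrist view shows the blue grip at (292,185), pointer at (309,209), red mark at (353,210), and near board corners at (252,219) and (507,219).

```bash
cat >> h.py <<'E'
def cen(im,lo,hi,box):
    x0,y0,x1,y1=box; m=cv2.inRange(cv2.cvtColor(im,cv2.COLOR_BGR2HSV),lo,hi)[y0:y1,x0:x1]
    ys,xs=np.nonzero(m); return np.array([xs.mean()+x0,ys.mean()+y0]),len(xs)
def bw(B,v):  # board mm -> world m
    c,s=np.cos(B[2]),np.sin(B[2]); v=np.array(v)/1000; return np.array([B[0]+c*v[0]-s*v[1],B[1]+s*v[0]+c*v[1],v[2]])
def wb(B,X):
    c,s=np.cos(B[2]),np.sin(B[2]); d=np.array(X[:2])-B[:2]; return np.array([c*d[0]+s*d[1],-s*d[0]+c*d[1],X[2]])*1000
E
python3 - <<'E'
from h import *
import pickle
from scipy.optimize import least_squares
W=pickle.load(open('pics/w1.pkl','rb')); S,D=cam('scene'),cam('side')
I={n:cv2.imread(f'pics/{f}.png') for n,f in(('w','w1'),('s','scene0'),('d','side0'))}
wp=[((-170,185,12),(252,219)),((-170,-145,12),(507.5,219)),((-90,148,26),(277,157)),((-90,-132,26),(516,157))]
sp=[((-170,185,12),(519,284)),((-170,-145,12),(361,239))]
dp=[((-170,185,12),(282,404)),((-170,-145,12),(326,273))]
def res(B,L): return np.concatenate([(proj(p,[bw(B,m)])[0]-u) for p,l in L for m,u in l])
for L in([(W,wp)],[(S,sp),(D,dp)],[(W,wp),(S,sp),(D,dp)]):
    f=least_squares(res,[.585,.103,.04],args=(L,)); print(f.x.round(4),f.fun.round(1))
    if L[0][0] is W and len(L)==1: B=f.x
np.save('B.npy',B)
r={n:cen(I[n],(0,150,100),(8,255,255),b) for n,b in(('w',(340,195,366,225)),('s',(445,258,460,274)),('d',(285,343,306,356)))}
b={n:cen(I[n],(105,120,60),(130,255,255),x) for n,x in(('w',(270,160,310,215)),('s',(470,255,505,300)),('d',(250,350,285,385)))}
print(r,b)
m=onz(W,r['w'][0],.012); print('mark w',m.round(4),wb(B,m).round(1))
m=tri([(S,r['s'][0]),(D,r['d'][0])]);print('mark sd',m.round(4),wb(B,m).round(1))
m=tri([(S,r['s'][0]),(D,r['d'][0]),(W,r['w'][0])]);print('mark 3',m.round(4),wb(B,m).round(1))
g=tri([(S,b['s'][0]),(D,b['d'][0]),(W,b['w'][0])]);print('grip3',g.round(4),wb(B,g).round(1))
g=onz(W,(292,178),.072);print('grip top w',g.round(4),wb(B,g).round(1))
g=onz(W,(309,209),.012);print('pointer',g.round(4),wb(B,g).round(1))
d=np.load('pics/w1.npy')
for n,u in(('griptop',(292,178)),('bed',(400,100)),('mark',(353,210)),('carr',(303,188))): g=deproj(W,u,d[u[1],u[0]]);print(n,g.round(4),wb(B,g).round(1))
E
```

```text
[0.5789 0.1047 0.0411] [ 0.8  0.2 -0.1  0.4  0.9 -0.4 -1.6 -0.4]
[0.5839 0.105  0.0475] [-2.3  0.1 -3.3 -2.5 -0.8  4.8 -0.8  1.2]
[0.5799 0.1046 0.0418] [ 0.9 -0.5  0.2 -0.5  1.  -1.2 -1.2 -1.4 -1.6 -0.8 -2.2 -3.9  0.5  5.6
  1.1  1.9]
{'w': (array([352.828125, 210.671875]), 64), 's': (array([452.42857143, 265.35714286]), 14), 'd': (array([295.85714286, 349.38095238]), 21)} {'w': (array([291.14683544, 189.68607595]), 395), 's': (array([489.93670886, 277.7721519 ]), 158), 'd': (array([266.55656109, 368.08597285]), 221)}
mark w [0.4181 0.1536 0.012 ] [-158.6   55.5   12. ]
mark sd [0.419  0.1569 0.0181] [-157.6   58.8   18.1]
mark 3 [0.4191 0.1559 0.0176] [-157.5   57.8   17.6]
grip3 [0.45   0.2313 0.0541] [-123.5  131.9   54.1]
grip top w [0.4644 0.2284 0.072 ] [-109.3  128.4   72. ]
pointer [0.418  0.2101 0.012 ] [-156.4  111.9   12. ]
griptop [0.4642 0.2285 0.0707] [-109.5  128.5   70.7]
bed [0.5506 0.1117 0.0273] [-27.9   8.2  27.3]
mark [0.4201 0.154  0.017 ] [-156.6   55.8   17. ]
carr [0.4479 0.2178 0.0323] [-126.2  118.4   32.3]
```

```bash
python3 - <<'E'
from h import *
B=np.load('B.npy'); g=bw(B,(-125,131.5,47)); print(g); plan(g,np.degrees(B[2]))
E
```

```text
[0.44856756 0.23092151 0.047     ]
at [0.4297 0.2008 0.2494] [1.80e+02 1.00e-02 2.47e+00] row mm [ 20.2 -29.3 202.4] rot [0.     0.0001 0.0021]
```

```bash
python3 -m jog '[[[10,-15,50,0,0,0,60],[20,-29,100,0,0,0,60],[20,-29,140,0,0,0,60],[20,-29,170,0,0,0,60],[20,-29,190,0,0,0,60],[20,-29,202,0,0,0,60],[20,-29,202,0,0,0,60],[20,-29,202,0,0,0,10],[20,-29,202,0,0,0,10],[20,-29,202,0,0,0,10],[20,-29,202,0,0,0,10],[20,-29,202,0,0,0,10]]]' 20
```

```text
t: 4.0
eef_pos: [0.4487, 0.2299, 0.0476]
ee_rot: [-3.141, -0.0, 0.042]
force: [-0.7, -0.0, -0.3]
width: 0.0154
gripper_force: 0.0
```

```bash
python3 -m jog '[[[0,0,0,0,0,0,8],[0,0,0,0,0,0,8],[0,0,0,0,0,0,8],[0,4,0,0,0,0,8],[0,12,0,0,0,0,8],[0,20,0,0,0,0,8],[0,28,0,0,0,0,8],[0,36,0,0,0,0,8],[0,42,0,0,0,0,8],[0,47,0,0,0,0,8],[0,50,0,0,0,0,8],[0,50,0,0,0,0,8]]]' 20; python3 - <<'E'
from h import *
for n in('scene','side','wrist'):
    p=cam(n); im,d=grab_frame(n); cv2.imwrite(f'pics/{n}2.png',im)
    if n=='wrist': import pickle; pickle.dump(p,open('pics/w2.pkl','wb'))
a=cv2.resize(cv2.imread('pics/scene2.png')[235:315,400:530],None,fx=5,fy=5,interpolation=2)[:,:650]
w=cv2.imread('pics/wrist2.png'); cv2.imwrite('pics/w2c.png',np.vstack([w[180:470,:], a[:300].repeat(1,0)[:, :640]]))
E
```

```text
t: 5.5
eef_pos: [0.4508, 0.1798, 0.0475]
ee_rot: [-3.142, -0.0, 0.042]
force: [-0.3, 0.5, 0.4]
width: 0.0081
gripper_force: 0.0
```

View pics/w2c.png

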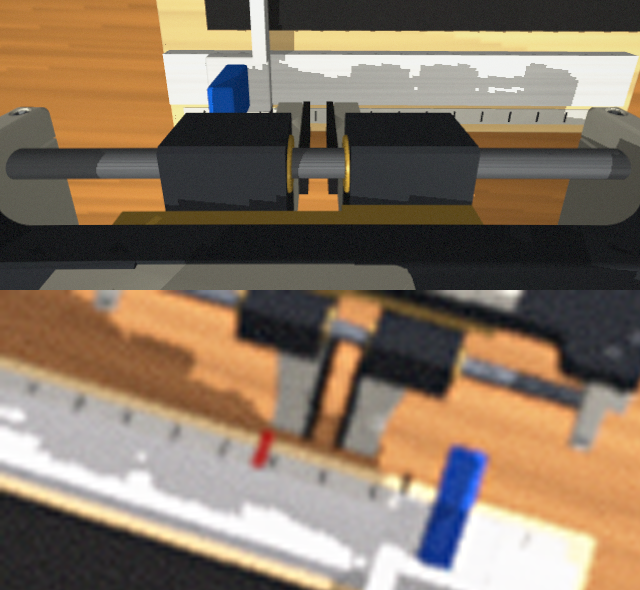

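The fingers closed without holding and the fence did not move: the grip is still at scene (491,278). I'll check the grip model against the pictures.

```bash
python3 - <<'E'
from h import *
import pickle
B=np.load('B.npy'); W1=pickle.load(open('pics/w1.pkl','rb'));W2=pickle.load(open('pics/w2.pkl','rb'));S,D=cam('scene'),cam('side')
gy=131.5
X=[bw(B,(-125+sx*15,gy+sy*7,z)) for z in(32,72) for sx in(-1,1) for sy in(-1,1)]
out=[]
for p,f in((W1,'w1'),(W2,'wrist2'),(S,'scene2'),(D,'side2')):
    im=cv2.imread(f'pics/{f}.png'); u=proj(p,X); c=u.mean(0).astype(int)
    x0,y0=max(0,c[0]-40),max(0,c[1]-30); q=cv2.resize(im[y0:y0+60,x0:x0+80],(400,300),interpolation=cv2.INTER_CUBIC)
    for k,(a,b) in enumerate((u-[x0,y0]+.5)*5): cv2.circle(q,(int(a),int(b)),3,(0,255,0) if k<4 else (255,0,255),-1)
    for k,(a,b) in enumerate((proj(p,[bw(B,(-170,185,12)),bw(B,(-144,gy+20,32)),bw(B,(-106,gy-20,32))])-[x0,y0]+.5)*5): cv2.circle(q,(int(a),int(b)),3,(0,255,255),-1)
    out.append(q)
cv2.imwrite('pics/chk.png',np.vstack([np.hstack(out[:2]),np.hstack(out[2:])]))
E
```

```text
(no output)
```

View pics/chk.png

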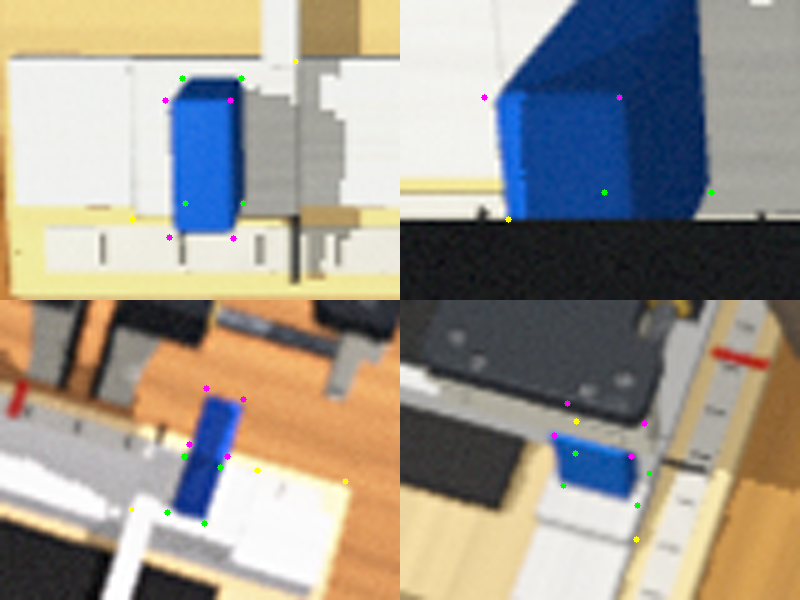

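```bash
python3 - <<'E'
from h import *
import pickle
B=np.load('B.npy'); S=cam('scene'); s=arm.get_state(); print(s['eef_pos'],s['width'],wb(B,s['eef_pos']))
print('tcp in scene',proj(S,[s['eef_pos']]))
im,d=grab_frame('scene')
for c,r in((464,262),(464,264),(466,255),(472,266),(472,262),(474,255),(490,270),(490,275),(490,282)):
    print((c,r),im[r,c],deproj(S,(c,r),d[r,c]).round(4))
W=cam('wrist'); im,d=grab_frame('wrist')
for c,r in((304,285),(304,300),(336,285),(336,300),(225,250),(240,260),(225,285),(245,285)):
    print((c,r),im[r,c],deproj(W,(c,r),d[r,c]).round(4))
E
```

```text
[0.45078946 0.18010785 0.047472  ] 0.007947732979806776 [-124.86904821   80.6379545    47.47200462]
tcp in scene [[462.42865352 271.16947608]]
(464, 262) [ 58  97 146] [0.3869 0.1729 0.0046]
(464, 264) [ 60  98 152] [0.3919 0.1744 0.0043]
(466, 255) [ 93 156 230] [0.3628 0.171  0.0008]
(472, 266) [130 136 138] [0.461  0.1952 0.081 ]
(472, 262) [134 140 144] [0.4623 0.1933 0.0927]
(474, 255) [134 140 144] [0.4624 0.1933 0.1123]
(490, 270) [160  66  25] [0.4487 0.2274 0.0729]
(490, 275) [165  72  31] [0.4628 0.2305 0.0751]
(490, 282) [153  67  31] [0.4676 0.2344 0.0621]
(304, 285) [20 20 20] [0.4595 0.1865 0.08  ]
(304, 300) [21 18 19] [0.4598 0.1858 0.0963]
(336, 285) [ 93 107 110] [0.4627 0.1709 0.0854]
(336, 300) [79 88 90] [0.4596 0.1712 0.0948]
(225, 250) [116  56  21] [0.4645 0.2344 0.047 ]
(240, 260) [88 42  2] [0.4622 0.2237 0.0562]
(225, 285) [145  67  16] [0.4545 0.228  0.0731]
(245, 285) [91 45 16] [0.4428 0.223  0.048 ]
```

Depth shows the visible fingertips end at about z 0.078, well above the reported TCP of 0.047, so the fingers closed above the grip. I'll measure that tip offset in the tool frame.

```bash
python3 - <<'E'
from h import *
s=arm.get_state();R=Rn.from_euler('xyz',s['ee_rot'])
W=cam('wrist'); im,d=grab_frame('wrist'); S=cam('scene'); im2,d2=grab_frame('scene')
for P,dd,box in((W,d,(285,270,355,380)),(S,d2,(452,235,482,275))):
    Q=[R.inv().apply(deproj(P,(c,r),dd[r,c])-s['eef_pos'])*1000 for r in range(box[1],box[3]) for c in range(box[0],box[2]) if dd[r,c]>0]
    Q=np.array(Q); Q=Q[(abs(Q[:,0])<16)&(abs(Q[:,1])<22)&(Q[:,2]<15)]
    print(len(Q),'x',Q[:,0].min(),Q[:,0].max(),'y',Q[:,1].min(),Q[:,1].max(),'z top percentiles',np.percentile(Q[:,2],[50,90,95,98,99,99.7,100]).round(1))
    for lo in(-22,-15,-8,-4,0,4,8,15):
        q=Q[(Q[:,1]>=lo)&(Q[:,1]<lo+5)]; print(lo,len(q),q[:,2].max().round(1) if len(q) else '')
E
```

```text
2396 x -11.456358800651673 15.950877635333919 y -15.485434226851106 18.976048982008876 z top percentiles [-57.3 -36.7 -34.  -32.1 -31.  -29.7 -28.6]
-22 0 
-15 152 -31.4
-8 841 -28.6
-4 166 -30.8
0 83 -35.3
4 777 -28.6
8 585 -29.6
15 83 -31.8
301 x -5.462145056751087 15.984085817007745 y -21.615519675233642 21.110469217734096 z top percentiles [-52.9 -36.  -33.6 -32.1 -30.1 -29.7 -28.8]
-22 34 -31.8
-15 41 -32.4
-8 35 -29.8
-4 0 
0 26 -30.1
4 55 -31.5
8 41 -33.1
15 38 -32.3
```

Both cameras agree that the fingertips are 30 mm behind the reported TCP. I'll go 30 mm lower.

```bash
python3 -m jog '[[[0,0,-15,0,0,0,60],[0,-10,-20,0,0,0,60],[0,-30,-20,0,0,0,60],[0,-50,-20,0,0,0,60],[0,-50.5,-20,0,0,0,60],[0,-50.5,-5,0,0,0,60],[0,-50.5,10,0,0,0,60],[0,-50.5,22,0,0,0,60],[0,-50.5,30,0,0,0,60],[0,-50.5,30,0,0,0,60],[0,-50.5,30,0,0,0,8],[0,-50.5,30,0,0,0,8],[0,-50.5,30,0,0,0,8],[0,-50.5,30,0,0,0,8],[0,-50.5,30,0,0,0,8],[0,-50.5,30,0,0,0,8],[0,-50.5,30,0,0,0,8],[0,-50.5,30,0,0,0,8]]]' 20
```

```text
t: 8.1
eef_pos: [0.4486, 0.2306, 0.0175]
ee_rot: [-3.141, -0.0, 0.042]
force: [-2.5, 1.3, 1.9]
width: 0.0139
gripper_force: 20.0
```

```bash
python3 -m jog '[[[0,4,0,0,0,0,8],[0,12,0,0,0,0,8],[0,20,0,0,0,0,8],[0,28,0,0,0,0,8],[0,36,0,0,0,0,8],[0,43,0,0,0,0,8],[0,49,0,0,0,0,8],[0,53,0,0,0,0,8],[0,55,0,0,0,0,8],[0,55,0,0,0,0,8],[0,55,0,0,0,0,8]]]' 20; python3 - <<'E'
from h import *
o=[]
for n in('scene','side','wrist'):
    im,d=grab_frame(n); cv2.imwrite(f'pics/{n}3.png',im)
    x,y={'scene':(410,240),'side':(250,320),'wrist':(250,200)}[n]
    o.append(cv2.resize(im[y:y+60,x:x+80],(400,300),interpolation=2))
    np.save(f'pics/{n}3.npy',d)
o.append(cv2.resize(im[200:500,200:600],(400,300)))
cv2.imwrite('pics/c3.png',np.vstack([np.hstack(o[:2]),np.hstack(o[2:])]))
E
```

```text
t: 9.48
eef_pos: [0.4507, 0.1747, 0.0175]
ee_rot: [3.141, 0.0, 0.042]
force: [-2.6, -0.3, 5.5]
width: 0.014
gripper_force: 20.0
```

View pics/c3.png

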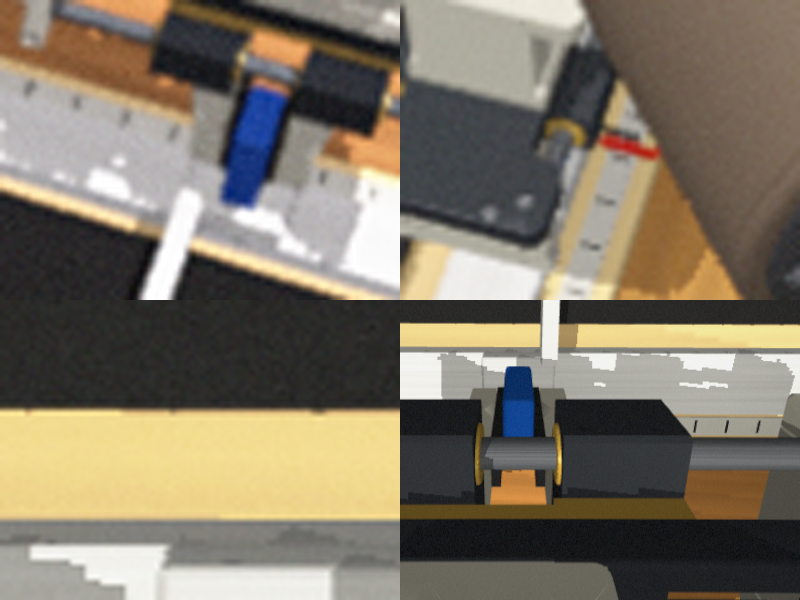

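The fence moved with the grip, but the gripper hides the pointer and mark. I'll let go, rise and measure.

```bash
python3 -m jog '[[[0,0,0,0,0,0,40],[0,0,0,0,0,0,40],[0,0,0,0,0,0,40],[0,0,-25,0,0,0,40],[0,0,-70,0,0,0,40],[0,0,-120,0,0,0,40],[-10,0,-155,0,0,0,40],[-20,0,-160,0,0,0,40],[-20,0,-160,0,0,0,40]]]' 20; python3 - <<'E'
from h import *
import pickle
P=cam('wrist'); im,d=grab_frame('wrist'); cv2.imwrite('pics/w4.png',im); pickle.dump(P,open('pics/w4.pkl','wb')); np.save('pics/w4.npy',d)
B=np.load('B.npy'); u=proj(P,[bw(B,(-158,55.5,12)),bw(B,(-158,75.5,12)),bw(B,(-158,35.5,12))]); print(u)
x,y=u[0].astype(int); print(cen(im,(0,150,100),(8,255,255),(x-30,y-20,x+30,y+20)))
cv2.imwrite('pics/c4.png',cv2.resize(im[y-55:y+20,x-50:x+50],(800,600),interpolation=2)); print(x-50,y-55)
E
```

```text
t: 10.75
eef_pos: [0.4303, 0.1745, 0.1774]
ee_rot: [-3.141, -0.0, 0.043]
force: [-0.3, -0.3, -0.2]
width: 0.0402
gripper_force: 0.0
[[335.74650524 224.22301863]
 [317.2696526  224.18712846]
 [354.22547455 224.25815389]]
(array([334.82692308, 227.28846154]), 52)
285 169
```

View pics/c4.png

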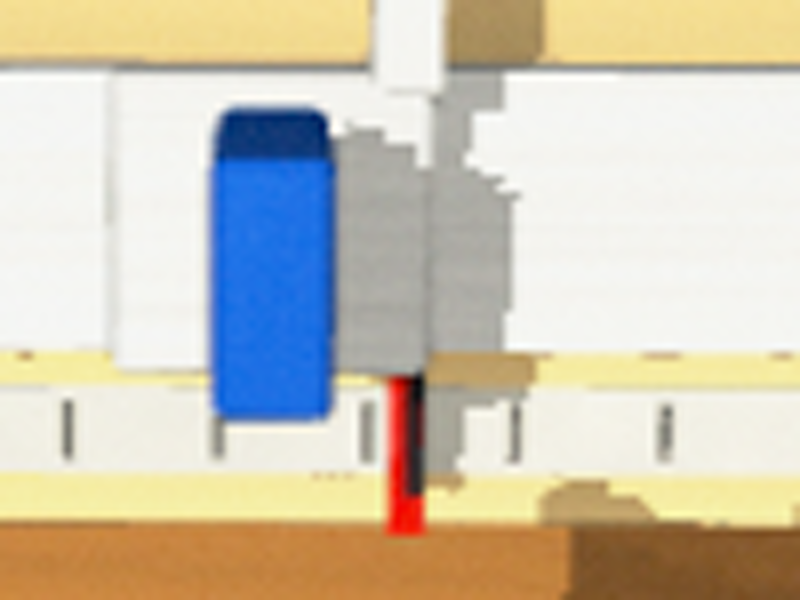

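The pointer at crop (415,430) sits about 1 mm right of the red centre at (406,460). I'll work out the exact correction.

```bash
python3 - <<'E'
from h import *
import pickle
P=pickle.load(open('pics/w4.pkl','rb')); B=np.load('B.npy'); f=lambda c,r,z: print((c,r,z),wb(B,onz(P,((c-.5)/8+285-.0,(r-.5)/8+169),z/1000)).round(2))
f(388,500,12);f(425,500,12);f(407,450,14);f(424,450,14);f(428,250,32);f(445,40,41);f(373,40,41);f(108,200,32);f(216,300,72);f(331,300,72)
s=arm.get_state(); plan(bw(B,(-125,75,17)),np.degrees(B[2])); print(wb(B,s['eef_pos']))
E
```

```text
(388, 500, 12) [-166.14   57.87   12.  ]
(425, 500, 12) [-166.13   52.83   12.  ]
(407, 450, 14) [-158.54   55.52   14.  ]
(424, 450, 14) [-158.53   53.23   14.  ]
(428, 250, 32) [-127.82   54.37   32.  ]
(445, 40, 41) [-100.89   53.43   41.  ]
(373, 40, 41) [-100.91   61.97   41.  ]
(108, 200, 32) [-121.62   94.21   32.  ]
(216, 300, 72) [-125.72   80.15   72.  ]
(331, 300, 72) [-125.69   67.45   72.  ]
at [0.4304 0.1743 0.1768] [1.7998e+02 4.0000e-02 2.4400e+00] row mm [ 20.6   0.7 159.8] rot [0.0003 0.0007 0.0014]
[-145.46864945   75.70496952  176.7955137 ]
```

```bash
python3 -m jog '[[[15,0,30,0,0,0,40],[20,0,80,0,0,0,40],[20,0,125,0,0,0,40],[20,0,150,0,0,0,40],[20,0,160,0,0,0,40],[20,0,160,0,0,0,8],[20,0,160,0,0,0,8],[20,0,160,0,0,0,8],[20,0,160,0,0,0,8],[20,-1.2,160,0,0,0,8],[20,-1.2,160,0,0,0,8],[20,-1.2,160,0,0,0,8],[20,-1.2,160,0,0,0,40],[20,-1.2,160,0,0,0,40],[20,-1.2,160,0,0,0,40],[20,-1.2,130,0,0,0,40],[20,-1.2,80,0,0,0,40],[10,0,30,0,0,0,40],[0,0,0,0,0,0,60],[0,0,0,0,0,0,60]]]' 20; python3 - <<'E'
from h import *
import pickle
P=cam('wrist'); im,d=grab_frame('wrist'); cv2.imwrite('pics/w5.png',im); pickle.dump(P,open('pics/w5.pkl','wb')); np.save('pics/w5.npy',d)
B=np.load('B.npy')
print(cen(im,(0,150,100),(8,255,255),(305,207,365,247)), wb(B,onz(P,cen(im,(0,150,100),(8,255,255),(305,232,365,247))[0],.012)))
print(cen(im,(105,120,60),(130,255,255),(290,180,345,230))[0])
for r,z in ((174,41),(200,32),(226,14),(234,12)): print(r,z,[(c,im[r,c].tolist()) for c in range(326,344)] )
E
```

```text
t: 13.3
eef_pos: [0.4317, 0.1756, 0.18]
ee_rot: [-3.138, -0.004, 0.043]
force: [-0.0, 1.9, -1.0]
width: 0.0545
gripper_force: 0.0
(array([337.01886792, 227.96226415]), 53) [-167.91160843   56.11043257   12.        ]
[318.00883392 203.25971731]
174 41 [(326, [142, 219, 242]), (327, [144, 220, 242]), (328, [142, 219, 242]), (329, [145, 220, 243]), (330, [136, 178, 201]), (331, [223, 231, 230]), (332, [241, 245, 244]), (333, [241, 245, 244]), (334, [241, 245, 245]), (335, [241, 245, 246]), (336, [241, 245, 245]), (337, [241, 245, 244]), (338, [240, 244, 244]), (339, [188, 210, 220]), (340, [110, 154, 178]), (341, [93, 142, 169]), (342, [92, 141, 167]), (343, [92, 138, 165])]
200 32 [(326, [161, 149, 146]), (327, [164, 173, 173]), (328, [163, 169, 170]), (329, [163, 171, 171]), (330, [162, 166, 169]), (331, [161, 167, 170]), (332, [164, 170, 170]), (333, [163, 169, 169]), (334, [162, 166, 169]), (335, [158, 166, 167]), (336, [163, 169, 171]), (337, [160, 166, 168]), (338, [162, 168, 170]), (339, [166, 173, 174]), (340, [165, 171, 173]), (341, [164, 170, 171]), (342, [167, 172, 175]), (34
[... 178 characters left out ...]
 [131, 138, 143]), (333, [215, 228, 230]), (334, [175, 189, 190]), (335, [81, 85, 86]), (336, [38, 36, 34]), (337, [25, 24, 145]), (338, [8, 15, 169]), (339, [127, 138, 167]), (340, [152, 163, 168]), (341, [154, 168, 169]), (342, [211, 226, 227]), (343, [228, 240, 241])]
234 12 [(326, [163, 236, 244]), (327, [163, 236, 244]), (328, [162, 235, 243]), (329, [159, 235, 242]), (330, [162, 236, 244]), (331, [163, 236, 244]), (332, [165, 236, 244]), (333, [162, 237, 243]), (334, [102, 160, 242]), (335, [29, 55, 242]), (336, [4, 26, 242]), (337, [3, 19, 243]), (338, [7, 20, 242]), (339, [113, 175, 230]), (340, [157, 231, 239]), (341, [163, 236, 244]), (342, [163, 237, 243]), (343, [163, 236, 243])]
```

The pointer is now about 1.2 mm to the other side, because the regrasp recentred the grip. I'll grip once more at the middle position.

```bash
python3 -m jog '[[[15,0,30,0,0,0,40],[20,0,80,0,0,0,40],[20,0,125,0,0,0,40],[20,0,150,0,0,0,40],[20,0,160,0,0,0,40],[20,0,160,0,0,0,8],[20,0,160,0,0,0,8],[20,0,160,0,0,0,8],[20,0,160,0,0,0,8],[20,0,160,0,0,0,8],[20,0,160,0,0,0,8],[20,0,160,0,0,0,40],[20,0,160,0,0,0,40],[20,0,160,0,0,0,40],[20,0,130,0,0,0,40],[20,0,80,0,0,0,40],[10,0,30,0,0,0,40],[0,0,0,0,0,0,60],[0,0,0,0,0,0,60],[0,0,0,0,0,0,60]]]' 20; python3 - <<'E'
from h import *
import pickle
P=cam('wrist'); im,d=grab_frame('wrist'); cv2.imwrite('pics/w6.png',im); pickle.dump(P,open('pics/w6.pkl','wb')); np.save('pics/w6.npy',d)
g=cv2.cvtColor(im,cv2.COLOR_BGR2GRAY)
for r in (170,174,178): print(r,g[r,326:346])
for r in (223,226,229): print(r,im[r,326:346,2], 'b',im[r,326:346,1])
for r in (232,234): print(r,im[r,326:346,1])
E
```

```text
t: 15.85
eef_pos: [0.4306, 0.1744, 0.177]
ee_rot: [3.142, 0.001, 0.042]
force: [-1.0, 0.6, -0.6]
width: 0.0592
gripper_force: 0.0
170 [221 220 220 197 235 245 244 245 245 245 244 245 224 167 148 147 147 149
 147 148]
174 [217 217 217 177 230 245 245 244 245 245 244 243 223 165 144 143 143 144
 139 141]
178 [187 186 185 173 232 244 244 244 244 245 244 244 214 166 160 158 159 159
 159 161]
223 [242 242 242 244 157 224 242 220 121  32 176 227 193 170 231 243 242 242
 241 241] b [239 239 241 241 156 221 240 154  33  34  26  59 142 168 228 241 240 240
 240 239]
226 [240 241 241 223 150 226 242 221 124  37 175 226 193 171 228 242 240 243
 243 243] b [239 239 239 220 148 223 240 152  38  36  31  57 144 168 227 240 239 241
 240 240]
229 [246 245 245 245 247 245 245 225 127  37 175 186 192 191 237 245 245 246
 246 246] b [235 235 234 235 236 234 234 145  39  34  28  54 145 161 221 235 233 236
 235 236]
232 [238 238 239 237 238 238 210 112  24  17  19  84 219 237 238 239 237 237
 238 239]
234 [192 204 206 205 206 202 180 100  15  20  17  72 182 208 209 210 208 206
 211 208]
```

The pointer (335.0) now sits on the red centre (335.0). The fence is done. Next I'll look at the plate.

```bash
python3 - <<'E'
from h import *
plan((.47,-.262,.22),-2.5)
E
python3 -m jog '[[[5,50,-20,0,0,0,60],[10,105,-40,0,0,0.03,60],[10,165,-42,0,0,0.06,60],[15,225,-42,0,0,0.086,60],[15,285,-42,0,0,0.086,60],[20,345,-42,0,0,0.086,60],[20,400,-42,0,0,0.086,60],[20,437,-42,0,0,0.086,60],[20,437,-42,0,0,0.086,60],[20,437,-42,0,0,0.086,60]]]'; python3 - <<'E'
from h import *
import pickle
P=cam('wrist'); im,d=grab_frame('wrist'); cv2.imwrite('pics/w7.png',im); pickle.dump(P,open('pics/w7.pkl','wb')); np.save('pics/w7.npy',d)
print(spot_in('plate_grip','wrist'))
E
```

```text
at [0.4305 0.1742 0.1765] [1.7995e+02 7.0000e-02 2.4100e+00] row mm [ 21.1 437.5 -43.1] rot [0.0009 0.0012 0.0857]
t: 17.15
eef_pos: [0.4688, -0.2611, 0.2181]
ee_rot: [-3.141, 0.002, -0.045]
force: [0.2, -0.7, 0.6]
width: 0.06
gripper_force: 0.0
[{'uv': [318.3, 157.1], 'confidence': 0.63}, {'uv': [323.3, 273.3], 'confidence': 0.61}, {'uv': [404.3, 378.6], 'confidence': 0.45}]
```

View pics/w7.png

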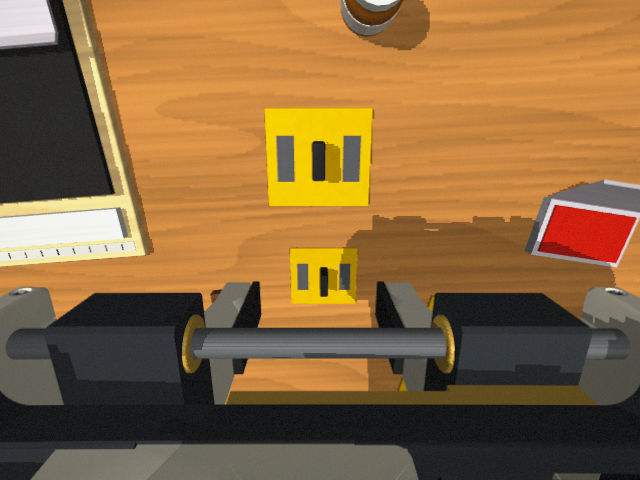

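The middle plate's corners are (265,108), (374,109), (369,206) and (268,206), with its rib at (319,160). The small plate at (323,275) is the decoy.

```bash
python3 - <<'E'
from h import *
import pickle
P=pickle.load(open('pics/w7.pkl','rb')); im=cv2.imread('pics/w7.png'); d=np.load('pics/w7.npy')
m=cv2.inRange(cv2.cvtColor(im,cv2.COLOR_BGR2HSV),(22,150,80),(34,255,255)); m[:, :250]=0;m[:,390:]=0;m[:95]=0;m[215:]=0
cs=max(cv2.findContours(m,0,1)[0],key=cv2.contourArea)[:,0]
Q=np.array([onz(P,u,.005)[:2]*1000 for u in cs.astype(float)],'float32'); r=cv2.minAreaRect(Q); print(np.round(r[0],1),np.round(r[1],1),r[2])
print([onz(P,u,.005).round(4) for u in((265,108),(374,109),(369,206),(268,206))])
dark=(im.max(2)<60).astype('uint8'); dark[:130]=0;dark[190:]=0;dark[:,:305]=0;dark[:,335:]=0
ys,xs=np.nonzero(dark); print('rib px',xs.min(),xs.max(),ys.min(),ys.max())
Z=[deproj(P,(c,y),d[y,c]) for y,c in zip(ys,xs)]; Z=np.array(Z); t=Z[Z[:,2]>.038]; print(len(t),t.mean(0).round(4),t.min(0).round(4),t.max(0).round(4))
e=cv2.minAreaRect((t[:,:2]*1000).astype('float32')); print(e)
S,D=cam('scene'),cam('side')
a=np.load('pics/scene0.npy');
rib=tri([(P,((xs.min()+xs.max())/2,(ys.min()+ys.max())/2)),(S,(245,231)),(D,(312,199))]); print('tri',rib)
E
```

```text
[ 521.5 -264.9] [120.4 109.2] 87.46443176269531
[array([ 0.5786, -0.2084,  0.005 ]), array([ 0.5722, -0.329 ,  0.005 ]), array([ 0.463 , -0.3237,  0.005 ]), array([ 0.4684, -0.2018,  0.005 ])]
rib px 313 324 142 179
454 [ 0.5228 -0.2652  0.0485] [ 0.5033 -0.2716  0.0432] [ 0.5511 -0.2585  0.4044]
((527.2398071289062, -265.38836669921875), (11.662333488464355, 47.71199035644531), 87.5411148071289)
tri [ 0.52172574 -0.26388181  0.02571696]
```

```bash
python3 -m jog '[[[20,0,40,0,0,0,45],[45,1.5,90,0,0,0,45],[53,1.5,140,0,0,0,45],[53,1.5,185,0,0,0,45],[53,1.5,215,0,0,0,45],[53,1.5,230,0,0,0,45],[53,1.5,235,0,0,0,45],[53,1.5,235,0,0,0,45],[53,1.5,235,0,0,0,8],[53,1.5,235,0,0,0,8],[53,1.5,235,0,0,0,8],[53,1.5,235,0,0,0,8],[53,1.5,235,0,0,0,8],[53,1.5,235,0,0,0,8]]]' 30
```

```text
t: 19.0
eef_pos: [0.5224, -0.265, -0.0152]
ee_rot: [3.141, -0.0, -0.044]
force: [-1.5, 2.1, 5.0]
width: 0.014
gripper_force: 30.0
```

```bash
python3 -m jog '[[[0,0,-10,0,0,0,8],[0,0,-40,0,0,0,8],[0,0,-80,0,0,0,8],[0,0,-120,0,0,0,8],[0,0,-140,0,0,0,8],[0,0,-140,0,0,0,8]]]' 30; python3 - <<'E'
from h import *
B=np.load('B.npy'); plan(bw(B,(-17,-14,105)),np.degrees(B[2]))
E
```

```text
t: 19.75
eef_pos: [0.5231, -0.2652, 0.1262]
ee_rot: [3.141, -0.003, -0.044]
force: [0.0, -0.3, -2.5]
width: 0.0138
gripper_force: 30.0
at [ 0.5231 -0.2652  0.1262] [179.98  -0.19  -2.51] row mm [  23.7 -356.5   21.1] rot [ 0.0005 -0.0033 -0.0849]
```

```bash
python3 -m jog '[[[3,-25,0,0,0,-0.02,8],[6,-70,0,0,0,-0.04,8],[10,-120,0,0,0,-0.06,8],[14,-170,0,0,0,-0.085,8],[18,-220,0,0,0,-0.085,8],[20,-270,5,0,0,-0.085,8],[22,-310,15,0,0,-0.085,8],[24,-340,40,0,0,-0.085,8],[24,-357,60,0,0,-0.085,8],[24,-357,70,0,0,-0.085,8],[24,-357,70,0,0,-0.085,8],[24,-357,70,0,0,-0.085,8]]]' 30; python3 - <<'E'
from h import *
import pickle
P=cam('wrist'); im,d=grab_frame('wrist'); cv2.imwrite('pics/w8.png',im); pickle.dump(P,open('pics/w8.pkl','wb')); np.save('pics/w8.npy',d)
s=arm.get_state(); B=np.load('B.npy'); print(wb(B,s['eef_pos']),s['force'])
for f in('scene','side'): i,dd=grab_frame(f); cv2.imwrite(f'pics/{f}8.png',i); np.save(f'pics/{f}8.npy',dd)
E
```

```text
t: 21.25
eef_pos: [0.5621, 0.09, 0.0548]
ee_rot: [3.142, -0.0, 0.041]
force: [0.1, -0.3, -2.3]
width: 0.0141
gripper_force: 30.0
[-17.23198529 -13.91027214  55.04200749] [ 0.08181367  0.32700928 -1.94531132]
```

View pics/w8.png

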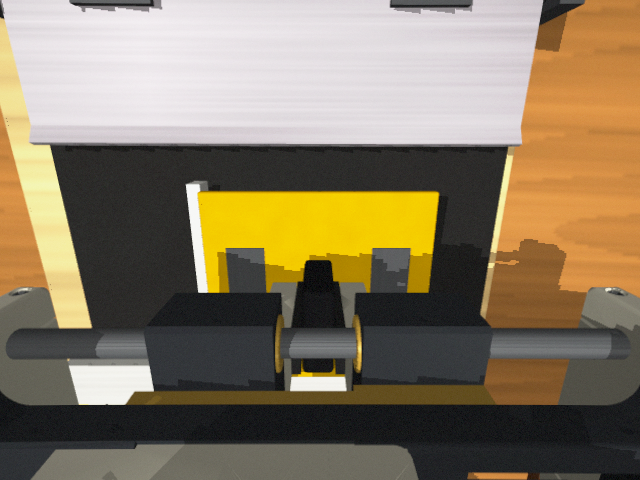

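This is my tenth and last picture. Held plate's far corners are at (198,192) and (439,192), the fence end at (188–207,183), and the leaf's near edge along row ~143. From here on I use numbers only.

```bash
python3 - <<'E'
from h import *
import pickle
P=pickle.load(open('pics/w8.pkl','rb')); B=np.load('B.npy'); im=cv2.imread('pics/w8.png');d=np.load('pics/w8.npy')
hsv=cv2.cvtColor(im,cv2.COLOR_BGR2HSV)
m=cv2.inRange(hsv,(20,150,110),(34,255,255)); m[:170]=0;m[280:]=0;m[:,:190]=0;m[:,450:]=0
# edges of yellow
def sh(n,u,z): print(n,u,wb(B,onz(P,u,z/1000)).round(1))
z=75
for c in(215,260,320,380,425): sh('far edge',(c,np.nonzero(m[:,c])[0].min()-.5),z)
for r in(205,220,240,260): 
    x=np.nonzero(m[r])[0]; sh('L',(x.min()-.5,r),z); sh('R',(x.max()+.5,r),z)
print('z far',[wb(B,deproj(P,(c,r),d[r,c])).round(1).tolist() for c,r in((220,200),(320,200),(420,200),(215,230),(425,230))])
print('fence',[ (c,im[188,c].tolist()) for c in range(184,200)]); print([wb(B,deproj(P,(c,r),d[r,c])).round(1).tolist() for c,r in((192,186),(200,186),(194,190))])
for c in(60,200,320,440,500):
    g=im[120:170,c].astype(int).sum(1); r=np.argmax(-np.diff(g))+120; print('leaf',c,r,[wb(B,deproj(P,(c,k),d[k,c])).round(1).tolist() for k in(r-6,r-2)]); sh('',(c,r+.5),45); 
for c,r in((31,143.5),(521,143.5)): sh('leafcorner',(c,r),43)
for r in(160,185): sh('bedL',(np.argmax(-np.diff(im[r,30:120].astype(int).sum(1)))+30.5,r),26); sh('bedR',(np.argmax(np.diff(im[r,480:520].astype(int).sum(1)))+480.5,r),26)
E
```

```text
far edge (215, np.float64(190.5)) [37.1 36.  75. ]
far edge (260, np.float64(190.5)) [37.2 13.7 75. ]
far edge (320, np.float64(190.5)) [ 37.2 -16.   75. ]
far edge (380, np.float64(190.5)) [ 37.1 -45.8  75. ]
far edge (425, np.float64(190.5)) [ 37.1 -68.1  75. ]
L (np.float64(198.5), 205) [29.8 44.9 75. ]
R (np.float64(437.5), 205) [ 29.8 -75.   75. ]
L (np.float64(200.5), 220) [22.1 44.8 75. ]
R (np.float64(436.5), 220) [ 22.1 -75.4  75. ]
L (np.float64(202.5), 240) [11.4 44.9 75. ]
R (np.float64(433.5), 240) [ 11.4 -75.   75. ]
L (np.float64(204.5), 260) [ 0.3 45.  75. ]
R (np.float64(431.5), 260) [  0.3 -75.   75. ]
z far [[32.7, 33.5, 76.6], [32.6, -16.0, 76.3], [32.5, -65.8, 75.9], [17.1, 37.6, 76.1], [17.2, -69.5, 76.6]]
fence [(184, [41, 42, 45]), (185, [43, 45, 47]), (186, [204, 207, 205]), (187, [243, 244, 244]), (188, [246, 247, 246]), (189, [245, 246, 246]), (190, [246, 247, 246]), (191, [246, 247, 247]), (192, [246, 247, 246]), (193, [246, 247, 247]), (194, [246, 247, 246]), (195, [246, 247, 246]), (196, [247, 248, 247]), (197, [246, 247, 246]), (198, [246, 247, 246]), (
[... 179 characters left out ...]
]
leaf 200 143 [[62.1, 51.0, 44.2], [60.0, 51.2, 44.3]]
 (200, np.float64(143.5)) [58.6 51.1 45. ]
leaf 320 143 [[62.1, -16.2, 42.1], [60.0, -16.2, 43.6]]
 (320, np.float64(143.5)) [ 58.7 -16.2  45. ]
leaf 440 143 [[62.1, -84.1, 42.0], [59.9, -83.5, 44.4]]
 (440, np.float64(143.5)) [ 58.6 -83.5  45. ]
leaf 500 146 [[60.4, -117.9, 42.6], [58.3, -117.2, 44.7]]
 (500, np.float64(146.5)) [  56.9 -117.3   45. ]
leafcorner (31, 143.5) [ 58.3 146.8  43. ]
leafcorner (521, 143.5) [  58.4 -129.9   43. ]
bedL (np.float64(52.5), 160) [ 48. 150.  26.]
bedR (np.float64(505.5), 160) [  48.1 -132.    26. ]
bedL (np.float64(58.5), 185) [ 32.5 149.9  26. ]
bedR (np.float64(501.5), 185) [  32.5 -132.1   26. ]
```

```bash
python3 -m jog '[[[0,0,10,0,0,0,8],[0,0,24,0,0,0,8],[0,0,34,0,0,0,8],[0,0,40,0,0,0,8],[0,0,42,0,0,0,8],[0,0,42,0,0,0,8],[0,0,42,0,0,0,8]]]' 30; python3 -m jog '[[[0,0,0.6,0,0,0,8],[0,0,1.2,0,0,0,8],[0,0,1.2,0,0,0,8],[0,0,1.2,0,0,0,8]]]' 30; python3 -c "
from h import *
s=arm.get_state();print(s['eef_pos'],s['force'],s['moment'])"
```

```text
t: 22.28
eef_pos: [0.5621, 0.0908, 0.0128]
ee_rot: [-3.141, -0.001, 0.041]
force: [0.1, 1.0, -2.1]
width: 0.014
gripper_force: 30.0
t: 22.78
eef_pos: [0.5618, 0.0906, 0.0113]
ee_rot: [3.142, 0.0, 0.041]
force: [0.2, 1.0, -2.1]
width: 0.0141
gripper_force: 30.0
[0.56184174 0.09061402 0.01127978] [ 0.22485913  0.9655321  -2.08374181] [-0.05071792 -0.00396489 -0.0038523 ]
```

```bash
python3 -m jog '[[[0,0,0.5,0,0,0,8],[0,0,0.5,0,0,0,8],[0,0,0.5,0,0,0,8]]]' 30; python3 -m jog '[[[0,0,0.5,0,0,0,8],[0,0,0.5,0,0,0,8],[0,0,0.5,0,0,0,8]]]' 30; python3 -m jog '[[[0,0,0.5,0,0,0,8],[0,0,0.5,0,0,0,8],[0,0,0.5,0,0,0,8]]]' 30
```

```text
t: 23.15
eef_pos: [0.5619, 0.0907, 0.0108]
ee_rot: [3.142, -0.0, 0.041]
force: [-0.2, -0.2, -2.6]
width: 0.0138
gripper_force: 30.0
t: 23.52
eef_pos: [0.5619, 0.0907, 0.0103]
ee_rot: [-3.142, -0.0, 0.041]
force: [-0.7, 0.4, -1.1]
width: 0.0139
gripper_force: 30.0
t: 23.9
eef_pos: [0.5619, 0.0907, 0.0098]
ee_rot: [-3.142, -0.0, 0.041]
force: [-0.6, 0.3, -0.0]
width: 0.0139
gripper_force: 30.0
```

The plate touches the bed at TCP z ≈ 0.010. I'll raise 0.9 mm and slide it under the leaf.

```bash
python3 -m jog '[[[0,0,-0.9,0,0,0,8],[4,0,-0.9,0,0,0,8],[9,0,-0.9,0,0,0,8],[14,0,-0.9,0,0,0,8],[19,0,-0.9,0,0,0,8],[24,0,-0.9,0,0,0,8],[28,0,-0.9,0,0,0,8],[30,0,-0.9,0,0,0,8],[30,0,-0.9,0,0,0,8]]]' 30; python3 -m jog '[[[3,0,0,0,0,0,8],[7,0,0,0,0,0,8],[11,0,0,0,0,0,8],[14,0,0,0,0,0,8],[16,0,0,0,0,0,8],[16.3,0,0,0,0,0,8],[16.3,0,0,0,0,0,8]]]' 30;  python3 - <<'E'
from h import *
import pickle
P=cam('wrist'); im,d=grab_frame('wrist'); cv2.imwrite('pics/w9.png',im); pickle.dump(P,open('pics/w9.pkl','wb')); np.save('pics/w9.npy',d)
s=arm.get_state(); B=np.load('B.npy'); print(wb(B,s['eef_pos']).round(2),s['force'].round(2), np.degrees(s['ee_rot'][2]-B[2]))
hsv=cv2.cvtColor(im,cv2.COLOR_BGR2HSV)
m=cv2.inRange(hsv,(20,150,110),(34,255,255))
zt=32
print('leaf edge', [(c,wb(B,onz(P,(c,r+.5),.045)).round(1).tolist()) for c in(230,300,320,400) for r in [np.nonzero(m[150:300,c])[0].min()+149 if m[150:300,c].any() else 0]])
for r in(225,235,245,255,265,275):
    x=np.nonzero(m[r,150:480])[0]+150
    if len(x): print(r,x.min(),x.max(),wb(B,onz(P,(x.min()-.5,r),.032)).round(1),wb(B,onz(P,(x.max()+.5,r),.032)).round(1))
E
```

```text
t: 25.02
eef_pos: [0.5921, 0.0919, 0.0107]
ee_rot: [-3.142, -0.0, 0.041]
force: [0.4, -0.3, -1.5]
width: 0.0136
gripper_force: 30.0
t: 25.9
eef_pos: [0.6082, 0.0925, 0.0107]
ee_rot: [-3.142, -0.0, 0.041]
force: [0.3, -0.2, -1.7]
width: 0.0138
gripper_force: 30.0
[ 28.78 -13.3   10.68] [ 0.39 -0.87 -1.29] 0.005087987731743997
leaf edge [(230, [58.8, 27.7, 45.0]), (300, [58.3, -5.7, 45.0]), (320, [58.3, -15.3, 45.0]), (400, [159.2, -46.0, 45.0])]
255 204 432 [49.7 45.5 32. ] [ 49.7 -74.2  32. ]
265 205 431 [44.1 45.5 32. ] [ 44.1 -74.3  32. ]
275 206 429 [38.4 45.6 32. ] [ 38.4 -73.8  32. ]
```

```bash
python3 -m jog '[[[0,-3,0,0,0,0,8],[0,-6,0,0,0,0,8],[0,-8.4,0,0,0,0,8],[0,-8.4,0,0,0,0,8],[0,-8.4,0,0,0,0,8]]]' 30; for i in 1 2; do python3 -c "
from h import *
s=arm.get_state();print(s['force'])"; done; python3 -m jog '[[[0,-0.4,0,0,0,0,8],[0,-0.4,0,0,0,0,8],[0,-0.4,0,0,0,0,8]]]' 30;python3 -m jog '[[[0,-0.4,0,0,0,0,8],[0,-0.4,0,0,0,0,8],[0,-0.4,0,0,0,0,8]]]' 30
```

```text
t: 26.58
eef_pos: [0.6078, 0.1011, 0.0107]
ee_rot: [-3.141, -0.0, 0.041]
force: [-0.4, -0.1, -2.1]
width: 0.0142
gripper_force: 30.0
[-0.44315597 -0.10569966 -2.10983715]
[-0.44315597 -0.10569966 -2.10983715]
t: 26.95
eef_pos: [0.6078, 0.1012, 0.0107]
ee_rot: [3.142, 0.0, 0.041]
force: [-0.4, 0.2, -0.9]
width: 0.0137
gripper_force: 30.0
t: 27.32
eef_pos: [0.6077, 0.1017, 0.0107]
ee_rot: [3.142, 0.0, 0.041]
force: [0.1, 0.5, -1.5]
width: 0.014
gripper_force: 30.0
```

```bash
cat > gap.py <<'E'
from h import *
P=cam('wrist'); im,d=grab_frame('wrist'); B=np.load('B.npy'); s=arm.get_state(); cv2.imwrite('pics/w10.png',im)
print(wb(B,s['eef_pos']).round(2),s['force'].round(2))
m=cv2.inRange(cv2.cvtColor(im,cv2.COLOR_BGR2HSV),(20,150,110),(34,255,255))
for r in(260,268,276,284):
    x=np.nonzero(m[r,150:480])[0]+150
    a=x.min(); print(r,a,x.max(),wb(B,onz(P,(a-.5,r),.032)).round(1),wb(B,onz(P,(x.max()+.5,r),.032)).round(1),'gray left of plate',im[r,a-16:a+2].max(1))
E
python3 gap.py
```

```text
[28.68 -4.15 10.63] [-0.52 -0.19 -1.63]
260 204 431 [46.8 54.9 32. ] [ 46.9 -64.8  32. ] gray left of plate [ 43  45  43  44  40  42  44  45  43  42  39  39  41  40  45  41 118 230]
268 205 430 [42.3 54.8 32. ] [ 42.3 -64.8  32. ] gray left of plate [ 39  41  43  43  40  42  40  43  44  41  42  42  39  45  44  40 163 234]
276 206 429 [37.7 54.8 32. ] [ 37.7 -64.7  32. ] gray left of plate [ 45  42  41  79 105 105 105 107 104 104 106 106 104 103 105 106 216 237]
284 207 429 [33.  54.7 32. ] [ 33.1 -65.2  32. ] gray left of plate [128 127 128 125 126 128 128 128 129 131 128 113  98  99  99 101 209 236]
```

```bash
for i in 1; do python3 -m jog '[[[0,-0.3,0,0,0,0,8],[0,-0.3,0,0,0,0,8],[0,-0.3,0,0,0,0,8]]]' 30; python3 gap.py|head -1;python3 gap.py|head -1; done;  python3 -m jog '[[[0,-0.3,0,0,0,0,8],[0,-0.3,0,0,0,0,8],[0,-0.3,0,0,0,0,8]]]' 30; python3 gap.py|head -1;python3 gap.py
```

```text
t: 27.75
eef_pos: [0.6077, 0.1019, 0.0107]
ee_rot: [3.141, 0.0, 0.041]
force: [0.6, -0.7, -1.6]
width: 0.0137
gripper_force: 30.0
[28.73 -3.91 10.68] [ 0.07 -1.58 -1.61]
[28.68 -3.93 10.65] [ 0.77 -1.86 -2.12]
t: 28.22
eef_pos: [0.6077, 0.1021, 0.0107]
ee_rot: [3.141, 0.0, 0.041]
force: [-0.2, -3.7, -1.3]
width: 0.0136
gripper_force: 30.0
[28.68 -3.72 10.68] [ 0.58 -3.39 -1.84]
[28.69 -3.64 10.66] [ 1.01 -3.82 -0.87]
260 204 431 [46.8 55.3 32. ] [ 46.8 -64.4  32. ] gray left of plate [ 38  39  38  42  46  48  44  40  42  47  45  47  47  41  42  43 116 228]
268 205 430 [42.3 55.3 32. ] [ 42.3 -64.3  32. ] gray left of plate [ 39  40  46  44  42  41  46  44  41  46  43  39  44  43  45  43 170 233]
276 206 429 [37.7 55.2 32. ] [ 37.7 -64.3  32. ] gray left of plate [ 43  48  44  47  82 102 106 103 105 105 106 105 108 107 106 106 184 234]
284 207 429 [33.  55.1 32. ] [ 33.  -64.7  32. ] gray left of plate [127 127 129 127 128 129 130 129 131 126 125 118 103 102  99 102 206 235]
```

Contact with the fence, at −3.5 N. I'll ease off 0.2 mm and press down.

```bash
python3 -m jog '[[[0,0.2,0,0,0,0,8],[0,0.2,0.5,0,0,0,8],[0,0.2,1,0,0,0,8],[0,0.2,1.5,0,0,0,8],[0,0.2,2,0,0,0,8],[0,0.2,2,0,0,0,8],[0,0.2,2,0,0,0,8]]]' 30; python3 gap.py|head -1
```

```text
t: 29.2
eef_pos: [0.6077, 0.1022, 0.0088]
ee_rot: [-3.142, -0.0, 0.041]
force: [-2.3, -2.8, 3.7]
width: 0.0138
gripper_force: 30.0
[28.71 -3.68  8.78] [-1.77 -2.49  3.82]
```

```bash
python3 -m jog '[[[0,0.1,0.5,0,0,0,8],[0,0.1,1,0,0,0,8],[0,0.1,1.5,0,0,0,8],[0,0.1,1.8,0,0,0,8],[0,0.1,1.8,0,0,0,8],[0,0.1,1.8,0,0,0,8],[0,0.1,1.8,0,0,0,8]]]' 30; for i in 1 2 3; do python3 gap.py|head -1; done; python3 gap.py
```

```text
t: 30.12
eef_pos: [0.6077, 0.1021, 0.0072]
ee_rot: [-3.141, -0.0, 0.041]
force: [-4.0, -1.0, 6.6]
width: 0.0138
gripper_force: 30.0
[28.75 -3.7   7.22] [-3.56 -1.78  7.13]
[28.73 -3.71  7.2 ] [-3.88 -2.15  7.3 ]
[28.69 -3.72  7.19] [-3.22 -1.94  7.69]
[28.72 -3.69  7.2 ] [-4.76 -0.88  6.88]
260 204 431 [48.2 54.1 32. ] [ 48.2 -63.1  32. ] gray left of plate [ 42  45  46  39  43  42  42  41  45  43  43  44  46  46  46  47 118 230]
268 205 430 [43.7 54.  32. ] [ 43.8 -63.1  32. ] gray left of plate [ 41  41  44  42  41  43  42  40  40  43  44  44  38  39  42  44 165 233]
276 206 429 [39.2 54.  32. ] [ 39.3 -63.   32. ] gray left of plate [ 43  46  41  43  46  46  36  28  31  42  30  30  31  40  36  40 209 235]
284 207 429 [34.6 53.9 32. ] [ 34.7 -63.4  32. ] gray left of plate [124 125 124 125 125 125 122 121 124 122 126 113 101  99 102 101 209 237]
```

```bash
python3 -m jog '[[[0,0,0.3,0,0,0,8],[0,0,0.6,0,0,0,8],[0,0,0.6,0,0,0,8],[0,0,0.6,0,0,0,8]]]' 30; for i in 1 2 3; do python3 gap.py|head -1; done; python3 - <<'E'
from h import *
import pickle
B=np.load('B.npy')
for n in('scene','side'):
    im,d=grab_frame(n); old=cv2.imread(f'pics/{n}8.png'); p=cam(n)
    c=proj(p,[bw(B,(-125,75.5,52))])[0].astype(int); b=(c[0]-25,c[1]-25,c[0]+25,c[1]+25)
    for i in(old,im):
        try: print(n,'blue',cen(i,(105,120,60),(130,255,255),b),'red',cen(i,(0,150,100),(8,255,255),b))
        except Exception as e: print(e)
P=cam('wrist'); im,d=grab_frame('wrist')
m=cv2.inRange(cv2.cvtColor(im,cv2.COLOR_BGR2HSV),(20,150,110),(34,255,255))
for c in(230,320,400):
    r=np.nonzero(m[150:300,c])[0].min()+149; print('leaf edge',wb(B,onz(P,(c,r+.5),.045)).round(1),[wb(B,deproj(P,(c,k),d[k,c])).round(1).tolist() for k in(r-3,r-12,r-30)])
E
```

```text
t: 30.82
eef_pos: [0.6077, 0.1021, 0.0068]
ee_rot: [-3.142, -0.0, 0.041]
force: [-3.9, -1.8, 7.8]
width: 0.0137
gripper_force: 30.0
[28.75 -3.73  6.75] [-4.15 -2.45  7.2 ]
[28.73 -3.71  6.76] [-4.54 -2.    7.58]
[28.77 -3.69  6.78] [-3.98 -3.05  7.29]
scene blue (array([462.17977528, 269.56179775]), 89) red (array([nan, nan]), 0)
scene blue (array([460.77027027, 269.36486486]), 148) red (array([452.6, 264.2]), 5)
side blue (array([276.05970149, 343.66169154]), 201) red (array([295.64, 348.96]), 25)
side blue (array([276.08173077, 343.62980769]), 208) red (array([295.42307692, 349.03846154]), 26)h.py:27: RuntimeWarning: Mean of empty slice.
  ys,xs=np.nonzero(m); return np.array([xs.mean()+x0,ys.mean()+y0]),len(xs)
  ret = ret.dtype.type(ret / rcount)
Traceback (most recent call last):
ValueError: zero-size array to reduction operation minimum which has no identity
```

```bash
python3 - <<'E'
from h import *
import pickle
B=np.load('B.npy')
def bedz(P,d):
    v=[]
    for x in range(-20,50,4):
        for y in list(range(75,140,5))+list(range(-125,-78,5)):
            for _ in range(1):
                u=proj(P,[bw(B,(x,y,25))])[0].round().astype(int)
                if 0<=u[0]<640 and 0<=u[1]<275 and d[u[1],u[0]]>0: v.append(wb(B,deproj(P,u,d[u[1],u[0]]))[2])
    return np.median(v).round(2),len(v)
for n in('w8','w9'): print(n,bedz(pickle.load(open(f'pics/{n}.pkl','rb')),np.load(f'pics/{n}.npy')))
P=cam('wrist'); im,d=grab_frame('wrist'); print('now',bedz(P,d))
def leafz(P,d):
    v=[wb(B,deproj(P,u,d[u[1],u[0]]))[2] for x in range(72,110,4) for y in range(-100,120,10) for u in [proj(P,[bw(B,(x,y,39))])[0].round().astype(int)] if 0<=u[0]<640 and 0<=u[1]<480 and d[u[1],u[0]]>0]; return np.median(v).round(2),len(v)
print('leaf before',leafz(pickle.load(open('pics/w8.pkl','rb')),np.load('pics/w8.npy')),'now',leafz(P,d))
F=np.mean([(grab_frame('wrist'),arm.get_state()['force'])[1] for _ in range(8)],0); print(F)
E
```

```text
w8 (np.float64(27.41), 411)
w9 (np.float64(27.03), 92)
now (np.float64(23.2), 69)
leaf before (np.float64(40.3), 220) now (np.float64(40.3), 220)
[-3.9387576  -1.5015836   8.34992159]
```

```bash
python3 -c "
from station import arm
print(arm.get_state()['t'],arm.job_done())"
```

```text
the job is handed in; nothing more can be done
31.575 None
```

The job was handed in at 31.6 s: the fence is on the mark, and the plate is held against it, about 25 mm under the unlifted leaf, pressed with roughly 10 N; I have not seen the judge's verdict.

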